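Balance the loaded centrifuge rotor

ROBOT

A 7-joint arm with a two-finger parallel gripper is mounted at the origin on a cart in front of the work surface, level with it; the furniture and walls round the work are solid. World frame = base frame: x ahead of the robot, y to its left, z up, the work surface at z = 0. Lengths are in m, angles in degrees, forces in N, time in s.
With the tool pointing down it reaches from about 0.35 to 0.9 m from the base axis. Payload 19.9 kg.
Tool frame: the origin (TCP) lies between the finger pads; the fingertips stand manip.tip_reach ahead of it and the grasp point (between the pads) lies 11 mm behind it (manip.tip_reach is the distance from the TCP to the fingertips, in m); z points along the fingers, y is the line along which they close (so a half turn about z gives the same grasp; the last joint's range is limited). The gripper opens to 85 mm and grips with 20 to 120 N. Pads are 22 mm wide; open, the fingers measure 114 mm over their backs; the gripper's body (76 mm by 85 mm) begins 54 mm behind the grasp point. The pads swing forward as they close: fully open they stand 13 mm farther back than shut.
Start: joints at [-2.378, 23.915, -0.59, 92.452, 0.269, 63.638, -3.037], TCP at [0.625, 0, 0.239] pointing down, gripper open.
Joint ranges: [-161.28, 161.28], [-22.2, 115.67], [-73.04, 71.86], [3.21, 147.25], [-68.34, 248.33], [10.77, 114.83], [-161.83, 161.83]. Speed limits (degrees/s): [108.29, 108.29, 136.94, 136.94, 172.46, 172.46, 172.46].

INTERFACE

Orientations are given as [roll, pitch, yaw] about the fixed x, y, z axes, in that order (R = Rz(yaw) Ry(pitch) Rx(roll)).
In Python, from plant import manip, cams, job gives the robot as it stands.
- The arm moves only by the shell command python3 -m jog 'ROWS' [OPENING] [FORCE]. ROWS is JSON, a list of rows, each an object of numbers: "dx", "dy", "dz": the shift along the world's x, y, z each as a share of 0.08 m, from -1 to 1; "ax", "ay", "az": the turn, a rotation vector about the world's x, y, z each as a share of 1.5 rad, from -1 to 1. A call has 1 to 10 rows; each row is the pose to reach, as a shift and turn from the pose commanded when the call began; what a row does not reach only later rows make up. A row lasts 1/10 s, in which the tool goes at most 50 mm and 8.59 degrees, less where a joint would pass 70% of its speed; a pose out of reach is approached as far as the arm can. A call with a number of a shift or a turn outside -1 to 1 is refused whole. A call with a gripper value outside its range is refused whole. OPENING is the closure, from 0 (fully open) to 1 (shut), set as the call begins (- or left out, the last holds). The fingers move at their own pace and stop on an object; FORCE is the grip in N (left out, the last holds). Time passes only in rows, so rows that repeat a pose let the fingers close. It gives the time, the measured TCP pose, the force, the opening and the grip force at its end, in the units of the state.
- manip.read_state(): the state, without advancing time (a new reading comes with each control period).
- cams.camera(name): name is "scene" or "side" or "wrist"; returns a dict with "frame" (420x560x3 uint8, red, green, blue), "z_map" (420x560 float32, m along the optical axis (not along the pixel's ray), 0 where there is no reading), "fx", "fy", "cx", "cy" (pixels), "rvec" (rotation vector, rad) and "tvec" (3), from world to camera coordinates, as OpenCV has them. Camera axes: x right, y down, z forward; pixel columns grow to the right and rows downward; lengths in m; the calibration is good to about 2 mm. The wrist camera is an equidistant fisheye: a pixel r from the principal point sees the ray r / f radians off the axis. A picture is of the moment at which its call begins.
- job.finish_job(): hands the job in; it is judged then, once.
The state is a dict: "clock": time; "qpos": joint angles; "joint_velocities": joint speeds; "joint_torque": joint torques, N m; "tool_pos": TCP position; "tool_rot": TCP orientation; "force": force on the tool from outside, world axes, zero at the start; "moment": the same for the moment, N m; "opening": finger opening in m; "gripper_force": force on a finger pad.
Only numpy, scipy, OpenCV 4.12 (cv2) and the standard library are available. Lean on these libraries where they do the work, as an engineer would, in place of code of your own. Each camera call takes 0.05 s, during which the arm holds its last target. There are 200 camera calls.

TASK

The centrifuge rotor has been loaded out of balance: the vials were weighed into pairs, and the two vials with the same coloured dot weigh the same and must sit in cups that face each other straight across the middle of the rotor. Rearrange the six vials until all three colours face their like, every vial seated upright in a rotor cup; all six cups are full, so let one wait in the spare cup meanwhile (or wherever it stands safely). Keep the vials upright, never drop one, and do not knock over or push away the white beaker and the wash bottle.

Things in the scene. Friction and masses are not known exactly. Their poses are not given: they have to be found in the camera images.
- vial_blue_1: Capped glass vial of soil, blue dot (33 mm) on its white cap; one of two blue ones of equal weight, 102 g. 46 mm in diameter, 90 mm tall: glass up to 67 mm, above it the ribbed cap, 44 mm in diameter. Origin: centre of its underside; z up along its axis. At the start in one of the rotor's cups, underside 18 mm above the worktop, top 48 mm above the cup's rim.
- vial_blue_2: Capped glass vial of soil, blue dot (33 mm) on its white cap; one of two blue ones of equal weight, 102 g. 46 mm in diameter, 90 mm tall: glass up to 67 mm, above it the ribbed cap, 44 mm in diameter. Origin: centre of its underside; z up along its axis. At the start in one of the rotor's cups, underside 18 mm above the worktop, top 48 mm above the cup's rim.
- vial_red_1: Capped glass vial of soil, red dot (33 mm) on its white cap; one of two red ones of equal weight, 118 g. 46 mm in diameter, 90 mm tall: glass up to 67 mm, above it the ribbed cap, 44 mm in diameter. Origin: centre of its underside; z up along its axis. At the start in one of the rotor's cups, underside 18 mm above the worktop, top 48 mm above the cup's rim.
- vial_red_2: Capped glass vial of soil, red dot (33 mm) on its white cap; one of two red ones of equal weight, 118 g. 46 mm in diameter, 90 mm tall: glass up to 67 mm, above it the ribbed cap, 44 mm in diameter. Origin: centre of its underside; z up along its axis. At the start in one of the rotor's cups, underside 18 mm above the worktop, top 48 mm above the cup's rim.
- vial_yellow_1: Capped glass vial of soil, yellow dot (33 mm) on its white cap; one of two yellow ones of equal weight, 110 g. 46 mm in diameter, 90 mm tall: glass up to 67 mm, above it the ribbed cap, 44 mm in diameter. Origin: centre of its underside; z up along its axis. At the start in one of the rotor's cups, underside 18 mm above the worktop, top 48 mm above the cup's rim.
- vial_yellow_2: Capped glass vial of soil, yellow dot (33 mm) on its white cap; one of two yellow ones of equal weight, 110 g. 46 mm in diameter, 90 mm tall: glass up to 67 mm, above it the ribbed cap, 44 mm in diameter. Origin: centre of its underside; z up along its axis. At the start in one of the rotor's cups, underside 18 mm above the worktop, top 48 mm above the cup's rim.
- rotor: Aluminium centrifuge rotor, 240 mm wide, fixed. Origin: centre of its underside, on the worktop; z up. Six grey cups, their axes on a circle of 85 mm radius, the first on its +x axis, then every 60 degrees; facing cups are 170 mm apart. Cup: bore 54 mm, mouth flared to 62 mm, floor 18 mm and rim 60 mm above the worktop. Hub in the middle 92 mm across, 50 mm high, its nut 34 mm across, 68 mm high.
- spare_cup: Single grey cup on a round aluminium foot (84 mm), empty, fixed to the worktop to the right of the rotor; a place where one vial can wait. Origin: centre of its underside, on the worktop; z up. Cup on its axis, same as the rotor's: bore 54 mm, mouth flared to about 62 mm, floor 18 mm and rim 60 mm above the worktop.
- waste_cup: Bystander: empty white plastic beaker with a green label, 75 mm across, 98 mm tall, loose on the worktop in front of the rotor, on the right. Origin: centre of its underside; z up.
- wash_bottle: Bystander: white wash bottle with a blue cap and a bent spout, 64 mm body, 100 mm over the spout, 193 mm tall, loose on the worktop to the right. Origin: centre of its underside; z up.
There are look-alikes about, which are no part of the job. What is shaped like the vial_yellow_1 but turquoise is not meant.

How it is judged:
By the outcome, as a careful person would: the job done as asked, in the order asked, and still so for the second after the job is handed in, with the robot touching nothing.
It also fails if it takes over 83 s, if anything falls off the work surface, if the arm or the gripper's body presses on something with over 40 N, if the wrist force passes 120 N, or if a joint passes its speed limit or range.

## Working session

There is one attempt and no reset: what is moved stays moved. The work goes in short steps, Python scripts to look and compute and a shell command to move; the robot and the scene stay as the last step left them, time stands still between calls to the robot, and variables do not carry over. Pictures are saved under pics/ and viewed, at most 14 in all, crops included, and the job is handed in when it is done.

```bash
ls; mkdir -p pics
python3 - <<'E'
from plant import manip,cams
import cv2,numpy as np
s=manip.read_state();print(s,manip.tip_reach)
for n in("scene","wrist"):
    c=cams.camera(n);cv2.imwrite(f"pics/{n}0.png",c["frame"][...,::-1]);np.savez(f"{n}0.npz",**c)
    print(n,c["fx"],c["fy"],c["cx"],c["cy"],c["rvec"],c["tvec"])
E
```

```text
pics
{'clock': 0.0, 'qpos': array([-2.37705323, 23.94938038, -0.59107448, 92.48710881,  0.27032913,
       63.63940603, -3.03740573]), 'joint_velocities': array([ 0.04063419, -0.06485853, -0.0510448 ,  0.03053499, -0.01230143,
       -0.09695375, -0.02070217]), 'joint_torque': array([ 3.43503270e-04, -8.64444852e+01,  6.79280274e-01, -4.34903777e+01,
        1.92400004e-02,  7.37222959e-03,  1.31192037e-04]), 'tool_pos': array([ 6.24639519e-01, -1.60048477e-05,  2.38633984e-01]), 'tool_rot': array([-1.79925703e+02,  6.07753257e-03,  9.00001857e+01]), 'force': array([-0.55311144,  0.45749136, -0.41168889]), 'moment': array([-0.03355761, -0.02263631, -0.02132655]), 'gripper_force': 0.0, 'opening': 0.08560299713333666} 0.008
scene 497.1289308453315 497.1289308453315 280.04051908717133 204.7313099533023 [ 2.33811604 -0.7664797   0.25983971] [-0.45921281  0.2357317   1.04625073]
wrist 325.19226210127806 325.19226210127806 277.58085230565246 210.05850747461167 [-2.85707243e+00 -2.92172353e-03  7.31616478e-04] [-0.62440378 -0.03721902  0.37849796]
```

View pics/scene0.png

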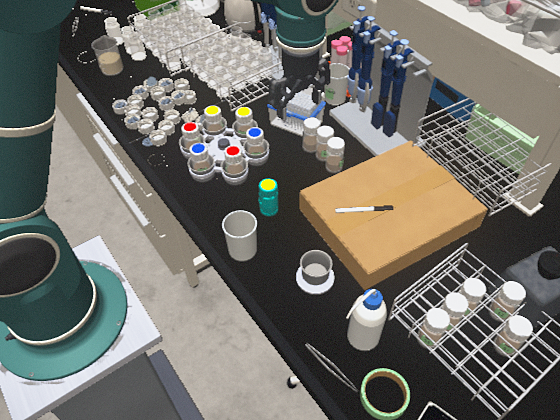

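View pics/wrist0.png

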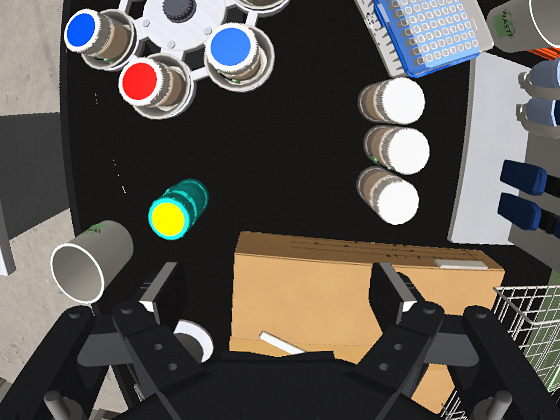

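The scene view shows the rotor at about (222,147). Clockwise, its vials are red (190,128), yellow (213,112), yellow (244,115), blue (255,133), red (233,152) and blue (199,149). The spare cup is at (316,268), the beaker at (240,235) and the wash bottle at (367,320).

The look-alike is the turquoise vial with a yellow top at (268,197), outside the rotor, so it isn't one of ours. The plain white vials around (320,140) and in the rack aren't either.

```bash
cat > h.py <<'E'
import cv2,numpy as np
def ray(c,uv,fish=False):
    uv=np.asarray(uv,float); R=cv2.Rodrigues(np.asarray(c["rvec"]))[0]; t=np.asarray(c["tvec"]).ravel()
    x=(uv[0]-c["cx"])/c["fx"]; y=(uv[1]-c["cy"])/c["fy"]
    if fish:
        th=np.hypot(x,y); k=np.sin(th)/max(th,1e-9); d=np.array([x*k,y*k,np.cos(th)])
    else: d=np.array([x,y,1.])
    return -R.T@t, R.T@d
def onz(c,uv,z,fish=False):
    o,d=ray(c,uv,fish); return o+d*(z-o[2])/d[2]
def blobs(img,amin=30):
    h=cv2.cvtColor(np.ascontiguousarray(img),cv2.COLOR_RGB2HSV); H,S,V=cv2.split(h); out=[]
    sat=(S>170)&(V>120)
    for n,m in dict(red=sat&((H<8)|(H>172)),yellow=sat&(H>22)&(H<36),blue=sat&(H>105)&(H<125)).items():
        k,_,st,ce=cv2.connectedComponentsWithStats(m.astype(np.uint8))
        for i in range(1,k):
            if st[i,4]>=amin: out.append((n,ce[i],st[i,4]))
    return out
E
python3 - <<'E'
from h import *
c=np.load("scene0.npz");P=[]
for n,uv,a in blobs(c["frame"]):
    p=onz(c,uv,.108); print("scene",n,uv.round(1),a,p.round(4))
    if uv[0]<265 and 100<uv[1]<165 and uv[0]>180:P.append(p[:2])
P=np.array(P);ctr=P.mean(0);v=P-ctr
print(len(P),ctr,np.hypot(*v.T).round(4),np.degrees(np.arctan2(v[:,1],v[:,0])).round(1))
w=np.load("wrist0.npz")
for n,uv,a in blobs(w["frame"],200): print("wrist",n,uv.round(1),a,onz(w,uv,.108,True).round(4))
# spare cup: point cloud around
o,_=ray(c,(0,0));R=cv2.Rodrigues(c["rvec"])[0]
z=c["z_map"];v_,u_=np.mgrid[0:420,0:560]
X=np.stack([(u_-c["cx"])/c["fx"]*z,(v_-c["cy"])/c["fy"]*z,z],-1)-c["tvec"].ravel()
W=X@R; np.save("W.npy",W)
for nm,(u0,u1,v0,v1),(za,zb) in[("spare rim",(290,345,240,300),(.055,.065)),("beaker rim",(215,265,205,265),(.094,.102)),("bottle",(340,395,285,355),(.03,.25))]:
    q=W[v0:v1,u0:u1].reshape(-1,3);q=q[(q[:,2]>za)&(q[:,2]<zb)]
    (cx,cy),r=cv2.minEnclosingCircle(q[:,:2].astype(np.float32));print(nm,len(q),cx,cy,r,q[:,2].max())
cv2.imwrite("pics/crop.png",cv2.resize(c["frame"][95:300,170:350,::-1],None,fx=2.9,fy=2.9,interpolation=2))
E
```

```text
scene red [189.3 126.5] 73 [0.4648 0.249  0.108 ]
scene red [232.5 150.5] 81 [0.5057 0.1086 0.108 ]
scene yellow [211.8 109.7] 74 [0.5451 0.2715 0.108 ]
scene yellow [243.2 111.1] 71 [0.608  0.2172 0.108 ]
scene yellow [267.6 184.2] 110 [ 0.5105 -0.0333  0.108 ]
scene blue [295.  116.2] 31 [0.7039 0.119  0.108 ]
scene blue [254.1 132.1] 69 [0.585  0.1319 0.108 ]
scene blue [197.7 148. ] 80 [0.4421 0.167  0.108 ]
scene blue [374.7 299.2] 120 [ 0.5036 -0.3957  0.108 ]
6 [0.52511918 0.19086369] [0.0837 0.0846 0.083  0.087  0.084  0.0864] [ 136.1 -103.3   76.1   17.6  -44.5 -164. ]
wrist red [139.1  80.9] 970 [0.5066 0.1083 0.108 ]
wrist yellow [167.8 218.7] 800 [ 0.5267 -0.014   0.108 ]
wrist blue [80.4 29.5] 696 [0.4432 0.1665 0.108 ]
wrist blue [411.2  59.1] 289 [0.7373 0.1275 0.108 ]
wrist blue [230.   46.2] 1147 [0.5858 0.1318 0.108 ]
spare rim 236 0.5108281373977661 -0.23942014575004578 0.057287588715553284 0.06487788678597761
beaker rim 155 0.4002563953399658 -0.08204768598079681 0.03814544156193733 0.10135975994946334
bottle 1660 0.4818873107433319 -0.4131619334220886 0.06960085034370422 0.19478064209212154
```

View pics/crop.png

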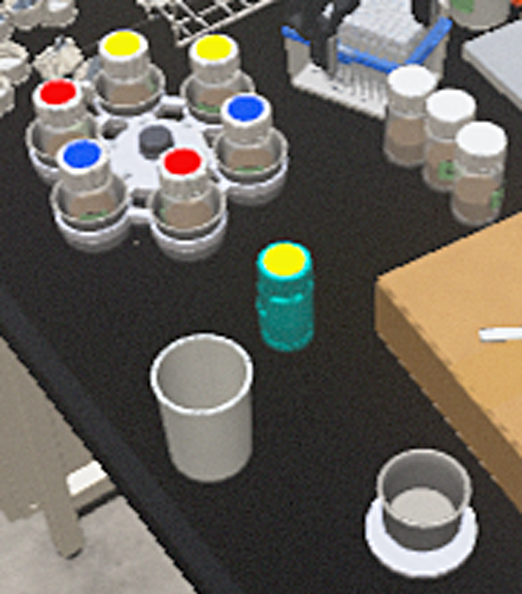

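The crop confirms the order. Facing pairs are currently red–blue, yellow–red and yellow–blue, and the turquoise decoy stands apart.

Plan:
1. Blue at −44° goes to the spare cup.
2. Red at −104° goes to −44°.
3. Yellow at 16° goes to −104°.
4. The waiting blue goes to 16°.

A gripper yaw of −14° keeps the fingers clear of the neighbours at all three cups.

```bash
python3 - <<'E'
from h import *
from scipy.optimize import least_squares
W=np.load("W.npy")
q=W[235:300,290:345].reshape(-1,3)
for a,b,r in((.052,.063,.031),(.002,.015,.042)):
    s=q[(q[:,2]>a)&(q[:,2]<b)&(np.hypot(q[:,0]-.5,q[:,1]+.24)<.07)]
    f=least_squares(lambda p:np.hypot(s[:,0]-p[0],s[:,1]-p[1])-p[2],[.5,-.24,r],loss="soft_l1",f_scale=.002);print(len(s),f.x,f.cost)
P=np.array([[.4648,.249],[.5057,.1086],[.5451,.2715],[.608,.2172],[.585,.1319],[.4421,.167]]);k=np.array([2,4,1,0,5,3])
f=least_squares(lambda p:(P-np.c_[p[0]+.085*np.cos(p[2]+k*np.pi/3),p[1]+.085*np.sin(p[2]+k*np.pi/3)]).ravel(),[.525,.191,.28])
print(f.x,np.degrees(f.x[2]),(f.fun*1e3).round(1))
for i in(0,5,4): print(i,f.x[:2]+.085*np.array([np.cos(f.x[2]+i*np.pi/3),np.sin(f.x[2]+i*np.pi/3)]))
# hub nut check and box height
q=W[200:230,400:440].reshape(-1,3);print("box top",np.median(q,0))
E
python3 -m jog '[{"dx":-0.25,"dy":0.8,"az":-0.163},{"dx":-0.5,"dy":0.8,"az":-0.163},{"dx":-0.5,"dy":0.8,"az":-0.163},{"dx":-0.5,"dy":0.8,"az":-0.163}]' 0
```

```text
300 [ 0.48797615 -0.24222647  0.03143325] 0.00341874224559295
597 [ 0.50399049 -0.22839504  0.05324499] 0.0073732675120962154
[0.52511667 0.19086667 0.2850904 ] 16.334476720208915 [ 1.2 -0.6  0.7  0.3 -0.1 -2.   1.3  2.4 -1.6 -0.3 -1.4  0. ]
0 [0.60668575 0.21477242]
5 [0.5866042  0.13217865]
4 [0.50503512 0.10827289]
box top [ 0.75077272 -0.28435875  0.06938288]schema error: expected keys dx, dy, dz, ax, ay, az
```

```bash
python3 -m jog '[{"dx":-0.49,"dy":0.85,"dz":0,"ax":0,"ay":0,"az":-0.163},{"dx":-0.49,"dy":0.85,"dz":0,"ax":0,"ay":0,"az":-0.163},{"dx":-0.49,"dy":0.85,"dz":0,"ax":0,"ay":0,"az":-0.163},{"dx":-0.49,"dy":0.85,"dz":0,"ax":0,"ay":0,"az":-0.163}]' 0
python3 -m jog '[{"dx":0,"dy":0.8,"dz":0,"ax":0,"ay":0,"az":0},{"dx":0,"dy":0.8,"dz":0,"ax":0,"ay":0,"az":0},{"dx":0,"dy":0.8,"dz":0,"ax":0,"ay":0,"az":0},{"dx":0,"dy":0.8,"dz":0,"ax":0,"ay":0,"az":0}]'
python3 - <<'E'
from plant import cams
from h import *
c=cams.camera("wrist");cv2.imwrite("pics/w1.png",c["frame"][...,::-1]);np.savez("w1.npz",**c)
for n,uv,a in blobs(c["frame"],200): print(n,uv.round(1),a,onz(c,uv,.108,True).round(4))
E
```

```text
clock: 0.5
tool_pos: [0.5856, 0.0685, 0.2392]
tool_rot: [-180.0, 0.0, 76.1]
force: [0.4, 0.0, -0.1]
opening: 0.0857
gripper_force: 0.0
clock: 0.9
tool_pos: [0.5861, 0.1307, 0.239]
tool_rot: [-180.0, 0.1, 76.0]
force: [1.5, -1.0, 0.1]
opening: 0.0855
gripper_force: 0.0
red [112.4 110.4] 888 [0.4658 0.2481 0.108 ]
red [198.5 246.8] 881 [0.507  0.1085 0.108 ]
yellow [188.4  55.9] 1097 [0.5452 0.2703 0.108 ]
yellow [278.7  96.8] 1230 [0.6082 0.2165 0.108 ]
yellow [252.4 341.3] 505 [ 0.5254 -0.0059  0.108 ]
blue [400.2 109.4] 424 [0.7061 0.1857 0.108 ]
blue [277.3 201.6] 1095 [0.5861 0.1321 0.108 ]
blue [117.7 202.9] 784 [0.4433 0.1669 0.108 ]
```

View pics/w1.png

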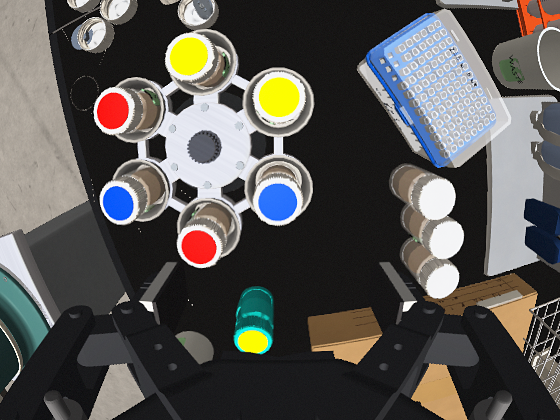

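The wrist view matches. The blue target at (277,201) measures (0.586, 0.132), right under the TCP. Descend and grasp.

```bash
python3 -m jog '[{"dx":0,"dy":0.01,"dz":-0.5,"ax":0,"ay":0,"az":0},{"dx":0,"dy":0.01,"dz":-1,"ax":0,"ay":0,"az":0},{"dx":0,"dy":0.01,"dz":-1,"ax":0,"ay":0,"az":0},{"dx":0,"dy":0.01,"dz":-1,"ax":0,"ay":0,"az":0}]'
python3 -m jog '[{"dx":0,"dy":0,"dz":-0.3,"ax":0,"ay":0,"az":0},{"dx":0,"dy":0,"dz":-0.6,"ax":0,"ay":0,"az":0},{"dx":0,"dy":0,"dz":-0.96,"ax":0,"ay":0,"az":0},{"dx":0,"dy":0,"dz":-0.96,"ax":0,"ay":0,"az":0},{"dx":0,"dy":0,"dz":-0.96,"ax":0,"ay":0,"az":0}]'
python3 -m jog '[{"dx":0,"dy":0,"dz":0,"ax":0,"ay":0,"az":0},{"dx":0,"dy":0,"dz":0,"ax":0,"ay":0,"az":0},{"dx":0,"dy":0,"dz":0,"ax":0,"ay":0,"az":0},{"dx":0,"dy":0,"dz":0,"ax":0,"ay":0,"az":0},{"dx":0,"dy":0,"dz":0,"ax":0,"ay":0,"az":0},{"dx":0,"dy":0,"dz":0,"ax":0,"ay":0,"az":0},{"dx":0,"dy":0,"dz":0,"ax":0,"ay":0,"az":0}]' 1 40
python3 - <<'E'
from plant import cams
from h import *
c=cams.camera("wrist");cv2.imwrite("pics/w2.png",c["frame"][...,::-1])
E
```

```text
clock: 1.35
tool_pos: [0.5861, 0.1317, 0.16]
tool_rot: [-180.0, 0.0, 75.9]
force: [0.4, 0.1, 0.8]
opening: 0.0855
gripper_force: 0.0
clock: 1.85
tool_pos: [0.5869, 0.1327, 0.0846]
tool_rot: [179.9, -0.0, 76.0]
force: [0.0, -0.3, 0.1]
opening: 0.0853
gripper_force: 0.0
clock: 2.55
tool_pos: [0.5865, 0.1329, 0.0838]
tool_rot: [179.9, -0.0, 76.0]
force: [-1.6, -0.6, 11.3]
opening: 0.0419
gripper_force: 39.5
```

View pics/w2.png

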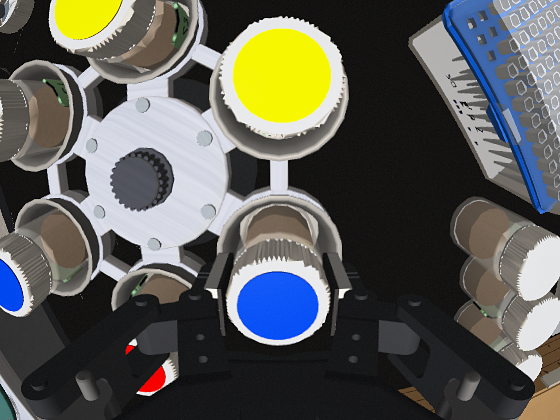

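The cap at (278,305) is gripped squarely between the pads. Now I'll lift it, and locate the spare cup from the scene and side views.

```bash
python3 -m jog '[{"dx":0,"dy":0,"dz":0.15,"ax":0,"ay":0,"az":0},{"dx":0,"dy":0,"dz":0.4,"ax":0,"ay":0,"az":0},{"dx":0,"dy":0,"dz":0.7,"ax":0,"ay":0,"az":0},{"dx":0,"dy":0,"dz":1,"ax":0,"ay":0,"az":0},{"dx":0,"dy":0,"dz":1,"ax":0,"ay":0,"az":0}]'
python3 -m jog '[{"dx":0,"dy":0,"dz":0.4,"ax":0,"ay":0,"az":0},{"dx":0,"dy":-0.1,"dz":0.6,"ax":0,"ay":0,"az":0},{"dx":0,"dy":-0.5,"dz":0.6,"ax":0,"ay":0,"az":0},{"dx":0,"dy":-1,"dz":0.6,"ax":0,"ay":0,"az":0},{"dx":0,"dy":-1,"dz":0.6,"ax":0,"ay":0,"az":0}]'
python3 - <<'E'
from plant import cams
from h import *
c=np.load("scene0.npz")
print("rim",onz(c,(316.2,264.7),.06),"foot",onz(c,(315.2,276),.006))
s=cams.camera("side");cv2.imwrite("pics/side1.png",s["frame"][...,::-1]);np.savez("side1.npz",**s)
cv2.imwrite("pics/spare.png",cv2.resize(c["frame"][240:300,285:350,::-1],None,fx=9,fy=9,interpolation=2))
print(s["fx"],s["rvec"],s["tvec"])
E
```

```text
clock: 3.1
tool_pos: [0.5873, 0.1332, 0.1665]
tool_rot: [179.7, -0.1, 76.0]
force: [0.2, -0.3, -1.3]
opening: 0.0423
gripper_force: 40.6
clock: 3.6
tool_pos: [0.5857, 0.0469, 0.2107]
tool_rot: [180.0, 0.1, 75.6]
force: [1.2, 0.3, -0.3]
opening: 0.0419
gripper_force: 40.9
rim [ 0.48433787 -0.24605491  0.06      ] foot [ 0.48795401 -0.24157045  0.006     ]
432.3115413936057 [ 2.1880089  -0.33849612  0.18971279] [-0.51602954  0.09553957  1.20600585]
```

View pics/side1.png

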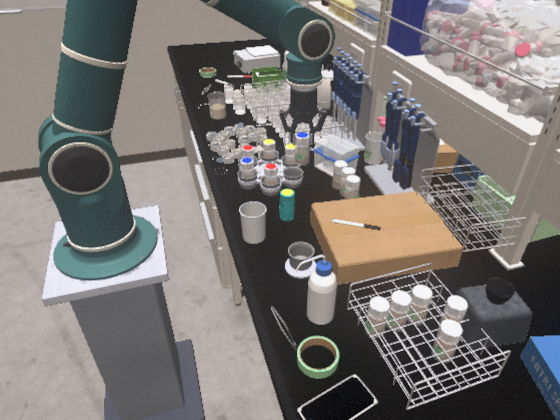

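View pics/spare.png

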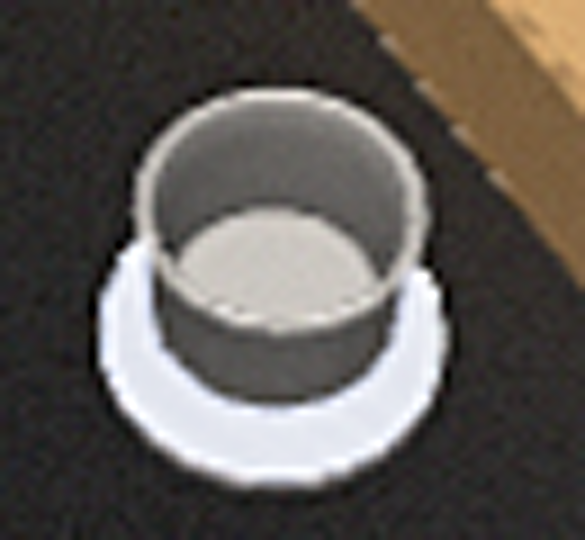

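The side view shows the held blue vial hanging upright at (302,137), the spare cup at (300,258) and the wash bottle at (322,292). In the enlarged scene crop, the rim ellipse spans x 136–428 and y 87–332.

Run:
```python
from h import *
c=np.load("scene0.npz")
def full(x,y): return (285+(x+.5)/9-.5,240+(y+.5)/9-.5)
for nm,z,pts in(("rim",.06,[(136,210),(428,210),(282,87),(282,332)]),("foot",.008,[(98,325),(448,335),(273,488)])):
    q=np.array([onz(c,full(*p),z)[:2] for p in pts]);print(nm,q.round(4).tolist(),q.mean(0).round(4))
    A=np.c_[2*q,np.ones(len(q))];s=np.linalg.lstsq(A,(q**2).sum(1),rcond=None)[0];print(s[:2],np.sqrt(s[2]+s[:2]@s[:2]))
s=np.load("side1.npz")
R=cv2.Rodrigues(s["rvec"])[0];z=s["z_map"];v,u=np.mgrid[0:420,0:560]
W=(np.stack([(u-s["cx"])/s["fx"]*z,(v-s["cy"])/s["fy"]*z,z],-1)-s["tvec"].ravel())@R
f=s["frame"].astype(int)
q=cv2.cvtColor(s["frame"],cv2.COLOR_RGB2GRAY)
cv2.imwrite("pics/spare_s.png",cv2.resize(s["frame"][235:285,275:330,::-1],None,fx=10,fy=10,interpolation=2))
for p in[(.487,-.243,.06),(.49,-.24,.0)]: print(p,cv2.projectPoints(np.array([p]),s["rvec"],s["tvec"],np.array([[s["fx"],0,s["cx"]],[0,s["fy"],s["cy"]],[0,0,1.]]),None)[0].ravel())
```

```text
rim [[0.4591, -0.2217], [0.5142, -0.2625], [0.5086, -0.2147], [0.4658, -0.2682]] [ 0.4869 -0.2418]
[ 0.48714698 -0.24141126] 0.03430490002357176
foot [[0.4528, -0.216], [0.5196, -0.269], [0.4589, -0.2768]] [ 0.4771 -0.2539]
[ 0.4854509  -0.24338928] 0.04264511563921694
(0.487, -0.243, 0.06) [299.74391719 250.54842503]
(0.49, -0.24, 0.0) [299.85353583 266.53508807]
```

View pics/spare_s.png

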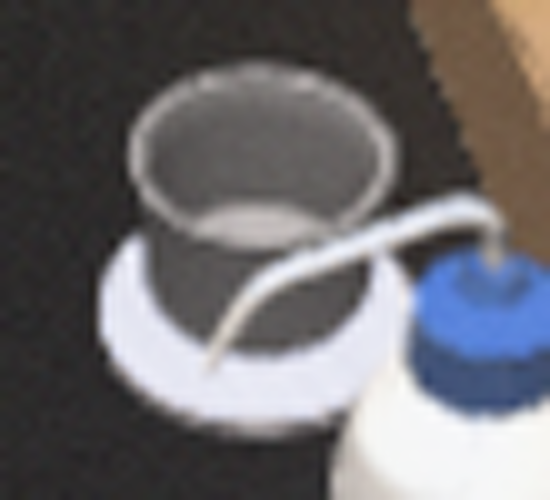

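```bash
python3 - <<'E'
import numpy as np
W=np.load("W.npy")[275:360,335:395].reshape(-1,3)
q=W[(W[:,2]>.1)&(W[:,2]<.21)];print(len(q),np.sort(np.hypot(q[:,0]-.4877,q[:,1]+.2423))[:8].round(3),np.median(q,0))
E
python3 -m jog '[{"dx":0,"dy":-0.45,"dz":0,"ax":0,"ay":0,"az":0},{"dx":0,"dy":-0.92,"dz":0,"ax":0,"ay":0,"az":0},{"dx":0,"dy":-0.92,"dz":0,"ax":0,"ay":0,"az":0}]'
python3 -m jog '[{"dx":-0.3,"dy":-0.45,"dz":0,"ax":0,"ay":0,"az":0},{"dx":-0.62,"dy":-0.92,"dz":0,"ax":0,"ay":0,"az":0},{"dx":-0.62,"dy":-0.92,"dz":0,"ax":0,"ay":0,"az":0}]'
python3 -m jog '[{"dx":-0.3,"dy":-0.45,"dz":0,"ax":0,"ay":0,"az":0},{"dx":-0.62,"dy":-0.92,"dz":0,"ax":0,"ay":0,"az":0},{"dx":-0.62,"dy":-0.92,"dz":0,"ax":0,"ay":0,"az":0}]'
```

```text
1083 [0.136 0.137 0.139 0.139 0.14  0.14  0.14  0.14 ] [ 0.46532103 -0.4161102   0.13339655]
clock: 3.95
tool_pos: [0.5855, -0.0255, 0.2105]
tool_rot: [180.0, 0.1, 75.7]
force: [0.3, -0.4, -1.3]
opening: 0.0421
gripper_force: 40.9
clock: 4.25
tool_pos: [0.5335, -0.0988, 0.2106]
tool_rot: [-179.9, 0.1, 75.7]
force: [0.6, 0.9, -0.9]
opening: 0.0419
gripper_force: 40.9
clock: 4.55
tool_pos: [0.4838, -0.1721, 0.2107]
tool_rot: [-180.0, 0.1, 75.6]
force: [0.3, 0.0, -0.8]
opening: 0.0418
gripper_force: 40.9
```

```bash
python3 -m jog '[{"dx":0,"dy":-0.45,"dz":0,"ax":0,"ay":0,"az":0},{"dx":0,"dy":-0.9,"dz":0,"ax":0,"ay":0,"az":0},{"dx":0,"dy":-0.9,"dz":0,"ax":0,"ay":0,"az":0},{"dx":0,"dy":-0.9,"dz":0,"ax":0,"ay":0,"az":0},{"dx":0,"dy":-0.9,"dz":0,"ax":0,"ay":0,"az":0}]'
python3 - <<'E'
from plant import cams
from h import *
c=cams.camera("scene");cv2.imwrite("pics/sc2.png",cv2.resize(c["frame"][130:370,230:430,::-1],None,fx=2.5,fy=2.5,interpolation=2))
E
```

```text
clock: 5.05
tool_pos: [0.4869, -0.2387, 0.2104]
tool_rot: [-180.0, -0.0, 76.1]
force: [0.4, -0.3, -0.9]
opening: 0.0424
gripper_force: 40.9
```

View pics/sc2.png

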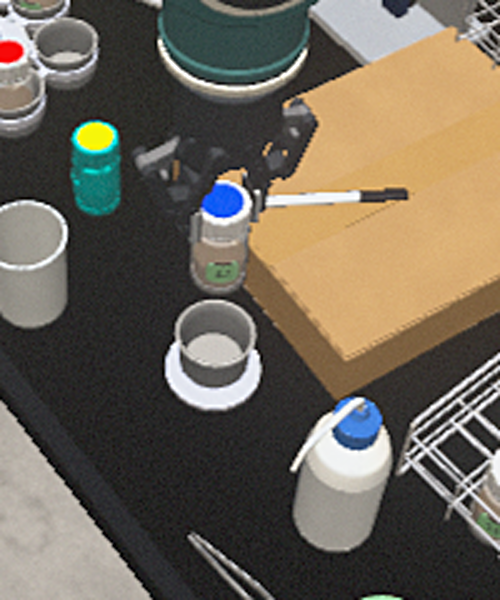

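```bash
python3 - <<'E'
import numpy as np
W=np.load("W.npy");q=W[150:280,300:485].reshape(-1,3)
q=q[(q[:,2]>.06)&(q[:,2]<.08)];d=np.hypot(q[:,0]-.4877,q[:,1]+.2423);i=np.argsort(d);i=i[d[i]>.045][:200:20];print(q[i].round(3),d[i].round(3))
E
python3 -m jog '[{"dx":0.01,"dy":-0.035,"dz":-0.4,"ax":0,"ay":0,"az":0},{"dx":0.01,"dy":-0.035,"dz":-0.85,"ax":0,"ay":0,"az":0},{"dx":0.01,"dy":-0.035,"dz":-0.85,"ax":0,"ay":0,"az":0},{"dx":0.01,"dy":-0.035,"dz":-0.85,"ax":0,"ay":0,"az":0}]'
```

```text
[[ 0.561 -0.255  0.074]
 [ 0.564 -0.239  0.061]
 [ 0.564 -0.256  0.064]
 [ 0.564 -0.221  0.074]
 [ 0.563 -0.216  0.069]
 [ 0.569 -0.25   0.069]
 [ 0.559 -0.284  0.06 ]
 [ 0.56  -0.285  0.069]
 [ 0.572 -0.252  0.068]
 [ 0.559 -0.291  0.061]] [0.074 0.076 0.078 0.079 0.08  0.081 0.083 0.084 0.085 0.086]
clock: 5.5
tool_pos: [0.4876, -0.2422, 0.1431]
tool_rot: [-180.0, -0.0, 76.0]
force: [0.1, 0.8, 0.4]
opening: 0.0424
gripper_force: 41.0
```

```bash
python3 -m jog '[{"dx":0,"dy":0,"dz":-0.15,"ax":0,"ay":0,"az":0},{"dx":0,"dy":0,"dz":-0.3,"ax":0,"ay":0,"az":0},{"dx":0,"dy":0,"dz":-0.4,"ax":0,"ay":0,"az":0},{"dx":0,"dy":0,"dz":-0.4,"ax":0,"ay":0,"az":0}]'
python3 -m jog '[{"dx":0,"dy":0,"dz":-0.1,"ax":0,"ay":0,"az":0},{"dx":0,"dy":0,"dz":-0.2,"ax":0,"ay":0,"az":0},{"dx":0,"dy":0,"dz":-0.29,"ax":0,"ay":0,"az":0},{"dx":0,"dy":0,"dz":-0.32,"ax":0,"ay":0,"az":0},{"dx":0,"dy":0,"dz":-0.32,"ax":0,"ay":0,"az":0}]'
```

```text
clock: 5.9
tool_pos: [0.4869, -0.2425, 0.1094]
tool_rot: [-179.9, -0.0, 76.0]
force: [0.1, -0.1, -1.0]
opening: 0.0418
gripper_force: 41.0
clock: 6.4
tool_pos: [0.4873, -0.2428, 0.0845]
tool_rot: [-180.0, -0.0, 76.0]
force: [0.3, -0.0, -0.8]
opening: 0.0421
gripper_force: 41.0
```

```bash
python3 -m jog '[{"dx":0,"dy":0,"dz":-0.015,"ax":0,"ay":0,"az":0},{"dx":0,"dy":0,"dz":-0.025,"ax":0,"ay":0,"az":0},{"dx":0,"dy":0,"dz":-0.025,"ax":0,"ay":0,"az":0}]'
```

```text
clock: 6.7
tool_pos: [0.4877, -0.243, 0.0838]
tool_rot: [180.0, 0.0, 76.0]
force: [-4.7, 2.2, 13.4]
opening: 0.0419
gripper_force: 42.5
```

Contact with the floor, so the vial is seated. Release and retreat upward.

```bash
python3 -m jog '[{"dx":0,"dy":0,"dz":0.015,"ax":0,"ay":0,"az":0},{"dx":0,"dy":0,"dz":0.015,"ax":0,"ay":0,"az":0},{"dx":0,"dy":0,"dz":0.015,"ax":0,"ay":0,"az":0},{"dx":0,"dy":0,"dz":0.015,"ax":0,"ay":0,"az":0}]' 0.2
python3 -m jog '[{"dx":0,"dy":0,"dz":0.3,"ax":0,"ay":0,"az":0},{"dx":0,"dy":0,"dz":0.7,"ax":0,"ay":0,"az":0},{"dx":0,"dy":0,"dz":1,"ax":0,"ay":0,"az":0},{"dx":0,"dy":0,"dz":1,"ax":0,"ay":0,"az":0}]'
python3 -m jog '[{"dx":0,"dy":0.5,"dz":0.1,"ax":0,"ay":0,"az":0},{"dx":0,"dy":1,"dz":0.1,"ax":0,"ay":0,"az":0},{"dx":0,"dy":1,"dz":0.1,"ax":0,"ay":0,"az":0}]' 0
python3 - <<'E'
from plant import cams
from h import *
c=cams.camera("scene");np.savez("sc3.npz",**c)
for n,uv,a in blobs(c["frame"]): print(n,uv.round(1),a,onz(c,uv,.108).round(4))
cv2.imwrite("pics/sc3.png",cv2.resize(c["frame"][90:330,170:400,::-1],None,fx=2.4,fy=2.4,interpolation=2))
E
```

```text
clock: 7.1
tool_pos: [0.4874, -0.2428, 0.0841]
tool_rot: [180.0, 0.0, 76.0]
force: [0.6, -0.4, 0.7]
opening: 0.0685
gripper_force: 0.0
clock: 7.5
tool_pos: [0.4887, -0.2435, 0.1671]
tool_rot: [179.7, 0.0, 76.0]
force: [-0.6, -0.1, -0.5]
opening: 0.0684
gripper_force: 0.0
clock: 7.8
tool_pos: [0.4876, -0.1578, 0.1716]
tool_rot: [-179.9, -0.1, 76.3]
force: [0.5, 0.1, 0.2]
opening: 0.085
gripper_force: 0.0
red [189.4 126.5] 74 [0.4649 0.2488 0.108 ]
red [232.5 150.4] 82 [0.5058 0.1086 0.108 ]
yellow [211.8 109.8] 73 [0.5448 0.2714 0.108 ]
yellow [243.2 111. ] 71 [0.6082 0.2173 0.108 ]
blue [197.7 148. ] 80 [0.4421 0.167  0.108 ]
blue [317.2 250.3] 144 [ 0.4866 -0.2432  0.108 ]
blue [374.6 299.2] 116 [ 0.5034 -0.3956  0.108 ]
```

View pics/sc3.png

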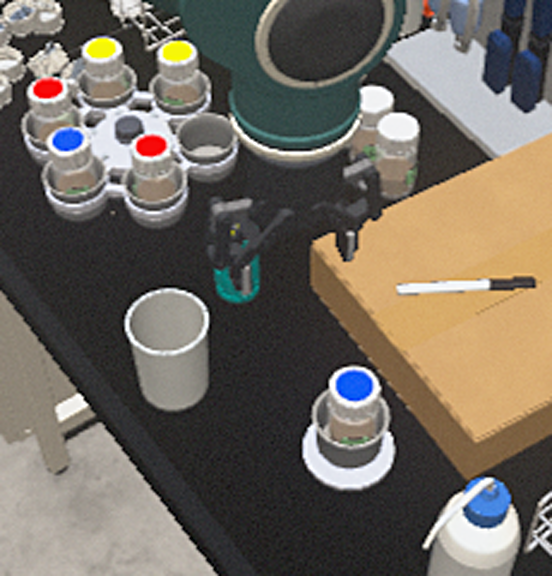

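Blue is seated upright in the spare cup at crop (354,390), and everything else is in place. Next, the red vial at −104°.

```bash
python3 -m jog '[{"dx":0,"dy":0.5,"dz":0,"ax":0,"ay":0,"az":0},{"dx":0,"dy":1,"dz":0,"ax":0,"ay":0,"az":0},{"dx":0,"dy":1,"dz":0,"ax":0,"ay":0,"az":0}]' 0
python3 -m jog '[{"dx":0.1,"dy":0.5,"dz":0,"ax":0,"ay":0,"az":0},{"dx":0.23,"dy":1,"dz":0,"ax":0,"ay":0,"az":0},{"dx":0.23,"dy":1,"dz":0,"ax":0,"ay":0,"az":0}]'
python3 -m jog '[{"dx":0,"dy":0.5,"dz":0,"ax":0,"ay":0,"az":0},{"dx":0,"dy":1,"dz":0,"ax":0,"ay":0,"az":0},{"dx":0,"dy":1,"dz":0,"ax":0,"ay":0,"az":0}]'
python3 -m jog '[{"dx":0,"dy":0.39,"dz":0,"ax":0,"ay":0,"az":0},{"dx":0,"dy":0.39,"dz":0,"ax":0,"ay":0,"az":0},{"dx":0,"dy":0.39,"dz":0,"ax":0,"ay":0,"az":0}]'
python3 - <<'E'
from plant import cams
from h import *
c=cams.camera("wrist")
for n,uv,a in blobs(c["frame"],200): print(n,uv.round(1),a,onz(c,uv,.108,True).round(4))
E
```

```text
clock: 8.15
tool_pos: [0.4874, -0.0788, 0.1715]
tool_rot: [-179.9, -0.1, 76.3]
force: [0.3, -0.9, 0.2]
opening: 0.0857
gripper_force: 0.0
clock: 8.45
tool_pos: [0.5067, 0.0014, 0.1716]
tool_rot: [-180.0, -0.1, 76.3]
force: [0.1, -1.4, -0.0]
opening: 0.0852
gripper_force: 0.0
clock: 8.75
tool_pos: [0.5056, 0.0813, 0.1715]
tool_rot: [-179.9, -0.1, 76.3]
force: [0.2, -0.6, -0.3]
opening: 0.0854
gripper_force: 0.0
clock: 9.05
tool_pos: [0.5059, 0.1078, 0.1716]
tool_rot: [-180.0, 0.0, 76.0]
force: [-0.4, -0.3, -0.2]
opening: 0.0856
gripper_force: 0.0
red [161.5  36.8] 1799 [0.4656 0.2482 0.108 ]
red [278.7 228.8] 1847 [0.5067 0.1087 0.108 ]
yellow [394.4  31.7] 1785 [0.608  0.2166 0.108 ]
yellow [332.1 347.7] 449 [0.5236 0.0012 0.108 ]
blue [488.   45.5] 285 [0.6798 0.2018 0.108 ]
blue [161.3 167.1] 1801 [0.4435 0.1669 0.108 ]
```

```bash
python3 -m jog '[{"dx":0.005,"dy":0.01,"dz":-0.3,"ax":0,"ay":0,"az":0},{"dx":0.005,"dy":0.01,"dz":-0.6,"ax":0,"ay":0,"az":0},{"dx":0.005,"dy":0.01,"dz":-0.85,"ax":0,"ay":0,"az":0},{"dx":0.005,"dy":0.01,"dz":-1,"ax":0,"ay":0,"az":0},{"dx":0.005,"dy":0.01,"dz":-1,"ax":0,"ay":0,"az":0}]'
python3 -m jog '[{"dx":0,"dy":0,"dz":-0.1,"ax":0,"ay":0,"az":0},{"dx":0,"dy":0,"dz":-0.1,"ax":0,"ay":0,"az":0}]'
python3 -m jog '[{"dx":0,"dy":0,"dz":0,"ax":0,"ay":0,"az":0},{"dx":0,"dy":0,"dz":0,"ax":0,"ay":0,"az":0},{"dx":0,"dy":0,"dz":0,"ax":0,"ay":0,"az":0},{"dx":0,"dy":0,"dz":0,"ax":0,"ay":0,"az":0},{"dx":0,"dy":0,"dz":0,"ax":0,"ay":0,"az":0},{"dx":0,"dy":0,"dz":0,"ax":0,"ay":0,"az":0},{"dx":0,"dy":0,"dz":0,"ax":0,"ay":0,"az":0}]' 1 40
python3 -m jog '[{"dx":0,"dy":0,"dz":0.15,"ax":0,"ay":0,"az":0},{"dx":0,"dy":0,"dz":0.4,"ax":0,"ay":0,"az":0},{"dx":0,"dy":0,"dz":0.7,"ax":0,"ay":0,"az":0},{"dx":0,"dy":0,"dz":1,"ax":0,"ay":0,"az":0},{"dx":0,"dy":0,"dz":1,"ax":0,"ay":0,"az":0}]'
```

```text
clock: 9.6
tool_pos: [0.5056, 0.1081, 0.0908]
tool_rot: [-179.9, 0.1, 75.9]
force: [-0.4, 0.1, 1.4]
opening: 0.0857
gripper_force: 0.0
clock: 9.8
tool_pos: [0.5063, 0.109, 0.084]
tool_rot: [180.0, 0.0, 76.0]
force: [-0.3, -0.4, 0.2]
opening: 0.0858
gripper_force: 0.0
clock: 10.5
tool_pos: [0.5066, 0.1094, 0.0847]
tool_rot: [180.0, -0.0, 76.0]
force: [-1.6, -0.2, 6.7]
opening: 0.0415
gripper_force: 40.0
clock: 11.0
tool_pos: [0.5076, 0.1096, 0.1677]
tool_rot: [179.8, -0.1, 76.0]
force: [-0.6, 0.3, -1.8]
opening: 0.0416
gripper_force: 41.1
```

```bash
python3 -m jog '[{"dx":0.4,"dy":0.12,"dz":0,"ax":0,"ay":0,"az":0},{"dx":0.8,"dy":0.24,"dz":0,"ax":0,"ay":0,"az":0},{"dx":1,"dy":0.28,"dz":0,"ax":0,"ay":0,"az":0},{"dx":1,"dy":0.28,"dz":0,"ax":0,"ay":0,"az":0},{"dx":1,"dy":0.28,"dz":0,"ax":0,"ay":0,"az":0}]'
python3 - <<'E'
from plant import cams
from h import *
c=cams.camera("wrist")
for n,uv,a in blobs(c["frame"],200): print(n,uv.round(1),a,onz(c,uv,.108,True).round(4),onz(c,uv,.191,True).round(4))
E
```

```text
clock: 11.5
tool_pos: [0.5857, 0.1315, 0.1637]
tool_rot: [-179.9, 0.0, 76.0]
force: [-0.1, 0.0, -0.8]
opening: 0.0418
gripper_force: 41.2
red [ 63.5 112.3] 1359 [0.466  0.2481 0.108 ] [0.5257 0.2276 0.191 ]
red [276.5 303. ] 4311 [0.5726 0.0828 0.108 ] [0.5858 0.1344 0.191 ]
yellow [157.7  36.5] 1934 [0.5454 0.2702 0.108 ] [0.5704 0.24   0.191 ]
yellow [280.6  89.7] 2429 [0.6083 0.2165 0.108 ] [0.6059 0.2098 0.191 ]
blue [417.6  79.9] 425 [0.6921 0.2068 0.108 ] [0.6532 0.2043 0.191 ]
blue [464.4 158.3] 222 [0.7173 0.152  0.108 ] [0.6674 0.1734 0.191 ]
blue [ 74.7 231.2] 1137 [0.4436 0.1667 0.108 ] [0.5131 0.1817 0.191 ]
```

```bash
python3 -m jog '[{"dx":0.01,"dy":0,"dz":-0.2,"ax":0,"ay":0,"az":0},{"dx":0.01,"dy":0,"dz":-0.4,"ax":0,"ay":0,"az":0},{"dx":0.01,"dy":0,"dz":-0.55,"ax":0,"ay":0,"az":0},{"dx":0.01,"dy":0,"dz":-0.68,"ax":0,"ay":0,"az":0},{"dx":0.01,"dy":0,"dz":-0.68,"ax":0,"ay":0,"az":0}]'
python3 -m jog '[{"dx":0,"dy":0,"dz":-0.1,"ax":0,"ay":0,"az":0},{"dx":0,"dy":0,"dz":-0.2,"ax":0,"ay":0,"az":0},{"dx":0,"dy":0,"dz":-0.29,"ax":0,"ay":0,"az":0},{"dx":0,"dy":0,"dz":-0.29,"ax":0,"ay":0,"az":0}]'
```

```text
clock: 12.05
tool_pos: [0.5861, 0.1314, 0.1085]
tool_rot: [-179.9, 0.1, 76.0]
force: [-0.6, -0.3, -1.0]
opening: 0.042
gripper_force: 41.2
clock: 12.45
tool_pos: [0.5865, 0.1315, 0.0854]
tool_rot: [-179.9, 0.0, 76.0]
force: [1.3, -1.1, -1.0]
opening: 0.0415
gripper_force: 41.2
```

```bash
python3 -m jog '[{"dx":0,"dy":0,"dz":-0.015,"ax":0,"ay":0,"az":0},{"dx":0,"dy":0,"dz":-0.02,"ax":0,"ay":0,"az":0},{"dx":0,"dy":0,"dz":-0.02,"ax":0,"ay":0,"az":0}]'
```

```text
clock: 12.75
tool_pos: [0.5871, 0.1316, 0.085]
tool_rot: [180.0, -0.0, 76.0]
force: [0.0, 0.6, -1.6]
opening: 0.0414
gripper_force: 41.2
```

```bash
python3 -m jog '[{"dx":0,"dy":0,"dz":-0.015,"ax":0,"ay":0,"az":0},{"dx":0,"dy":0,"dz":-0.02,"ax":0,"ay":0,"az":0},{"dx":0,"dy":0,"dz":-0.02,"ax":0,"ay":0,"az":0}]'
```

```text
clock: 13.05
tool_pos: [0.5875, 0.1318, 0.0846]
tool_rot: [179.9, -0.0, 76.0]
force: [-5.6, -0.8, 17.9]
opening: 0.0419
gripper_force: 43.3
```

Seated. Release, rise, and go over the yellow vial at 16°.

```bash
python3 -m jog '[{"dx":0,"dy":0,"dz":0.015,"ax":0,"ay":0,"az":0},{"dx":0,"dy":0,"dz":0.015,"ax":0,"ay":0,"az":0},{"dx":0,"dy":0,"dz":0.015,"ax":0,"ay":0,"az":0},{"dx":0,"dy":0,"dz":0.015,"ax":0,"ay":0,"az":0}]' 0.2
python3 -m jog '[{"dx":0,"dy":0,"dz":0.3,"ax":0,"ay":0,"az":0},{"dx":0,"dy":0,"dz":0.7,"ax":0,"ay":0,"az":0},{"dx":0,"dy":0,"dz":1,"ax":0,"ay":0,"az":0},{"dx":0,"dy":0,"dz":1,"ax":0,"ay":0,"az":0}]'
python3 -m jog '[{"dx":0.13,"dy":0.5,"dz":0,"ax":0,"ay":0,"az":0},{"dx":0.27,"dy":1,"dz":0,"ax":0,"ay":0,"az":0},{"dx":0.27,"dy":1,"dz":0,"ax":0,"ay":0,"az":0},{"dx":0.27,"dy":1,"dz":0,"ax":0,"ay":0,"az":0}]' 0
python3 - <<'E'
from plant import cams
from h import *
for w in("wrist","scene"):
    c=cams.camera(w)
    for n,uv,a in blobs(c["frame"],200 if w=="wrist" else 30): print(w,n,uv.round(1),a,onz(c,uv,.108,w=="wrist").round(4))
E
```

```text
clock: 13.45
tool_pos: [0.5869, 0.1316, 0.0844]
tool_rot: [-180.0, 0.0, 76.0]
force: [0.6, 0.4, -0.2]
opening: 0.0685
gripper_force: 0.0
clock: 13.85
tool_pos: [0.5885, 0.132, 0.1677]
tool_rot: [179.8, -0.1, 76.0]
force: [0.6, -0.2, 0.2]
opening: 0.0687
gripper_force: 0.0
clock: 14.25
tool_pos: [0.6082, 0.2125, 0.1635]
tool_rot: [-179.9, 0.0, 76.1]
force: [0.4, -0.6, -0.1]
opening: 0.0853
gripper_force: 0.0
wrist red [ 74.2 230.1] 1153 [0.4661 0.2484 0.108 ]
wrist red [277.1 340. ] 1147 [0.5877 0.1316 0.108 ]
wrist yellow [157.3 170.6] 1943 [0.5456 0.2706 0.108 ]
wrist yellow [277.  228.2] 2032 [0.6087 0.2168 0.108 ]
wrist blue [407.3 185.4] 329 [0.695  0.2243 0.108 ]
scene red [189.4 126.5] 74 [0.4649 0.2488 0.108 ]
scene red [254.9 132.1] 73 [0.5866 0.1309 0.108 ]
scene yellow [211.9 109.8] 73 [0.5451 0.2713 0.108 ]
scene yellow [243.2 110.8] 73 [0.6087 0.2179 0.108 ]
scene yellow [267.6 184.2] 110 [ 0.5105 -0.0333  0.108 ]
scene blue [285.7 112.8] 59 [0.6926 0.1445 0.108 ]
scene blue [197.7 148. ] 80 [0.4421 0.167  0.108 ]
scene blue [317.2 250.3] 145 [ 0.4866 -0.2434  0.108 ]
scene blue [374.7 299.1] 118 [ 0.5038 -0.3955  0.108 ]
```

```bash
python3 - <<'E'
import numpy as np
W=np.load("W.npy").reshape(-1,3);d=W[:,:2]-[.6085,.217]
for h in(.04,.07,.1,.14):
    q=W[(W[:,2]>h)&(W[:,2]<.3)&(W[:,0]>.645)&(np.hypot(*d.T)<.16)];r=np.hypot(*(q[:,:2]-[.6085,.217]).T);i=np.argsort(r)[:3];print(h,len(q),q[i].round(3).tolist(),r[i].round(3))
E
python3 -m jog '[{"dx":0.005,"dy":0.055,"dz":-0.15,"ax":0,"ay":0,"az":0},{"dx":0.005,"dy":0.055,"dz":-0.3,"ax":0,"ay":0,"az":0},{"dx":0.005,"dy":0.055,"dz":-0.3,"ax":0,"ay":0,"az":0}]'
```

```text
0.04 570 [[0.698, 0.235, 0.07], [0.7, 0.232, 0.071], [0.7, 0.228, 0.069]] [0.092 0.092 0.093]
0.07 335 [[0.7, 0.232, 0.071], [0.702, 0.226, 0.07], [0.704, 0.223, 0.071]] [0.092 0.094 0.095]
0.1 118 [[0.723, 0.198, 0.102], [0.724, 0.204, 0.101], [0.728, 0.205, 0.101]] [0.116 0.116 0.12 ]
0.14 0 [] []
clock: 14.65
tool_pos: [0.6079, 0.2153, 0.138]
tool_rot: [-179.8, 0.1, 76.0]
force: [-1.0, 0.2, 0.0]
opening: 0.0854
gripper_force: 0.0
```

Clear by more than 30 mm. Continue to the grasp and lift.

```bash
python3 -m jog '[{"dx":0.005,"dy":0.015,"dz":-0.25,"ax":0,"ay":0,"az":0},{"dx":0.005,"dy":0.015,"dz":-0.5,"ax":0,"ay":0,"az":0},{"dx":0.005,"dy":0.015,"dz":-0.68,"ax":0,"ay":0,"az":0},{"dx":0.005,"dy":0.015,"dz":-0.68,"ax":0,"ay":0,"az":0},{"dx":0.005,"dy":0.015,"dz":-0.68,"ax":0,"ay":0,"az":0}]'
python3 -m jog '[{"dx":0,"dy":0,"dz":0,"ax":0,"ay":0,"az":0},{"dx":0,"dy":0,"dz":0,"ax":0,"ay":0,"az":0},{"dx":0,"dy":0,"dz":0,"ax":0,"ay":0,"az":0},{"dx":0,"dy":0,"dz":0,"ax":0,"ay":0,"az":0},{"dx":0,"dy":0,"dz":0,"ax":0,"ay":0,"az":0},{"dx":0,"dy":0,"dz":0,"ax":0,"ay":0,"az":0},{"dx":0,"dy":0,"dz":0,"ax":0,"ay":0,"az":0}]' 1 40
python3 -m jog '[{"dx":0,"dy":0,"dz":0.15,"ax":0,"ay":0,"az":0},{"dx":0,"dy":0,"dz":0.4,"ax":0,"ay":0,"az":0},{"dx":0,"dy":0,"dz":0.7,"ax":0,"ay":0,"az":0},{"dx":0,"dy":0,"dz":1,"ax":0,"ay":0,"az":0},{"dx":0,"dy":0,"dz":1,"ax":0,"ay":0,"az":0}]'
python3 -m jog '[{"dx":0,"dy":0,"dz":0.4,"ax":0,"ay":0,"az":0},{"dx":0,"dy":0,"dz":0.6,"ax":0,"ay":0,"az":0},{"dx":0,"dy":0,"dz":0.6,"ax":0,"ay":0,"az":0}]'
```

```text
clock: 15.15
tool_pos: [0.6095, 0.2172, 0.0864]
tool_rot: [-180.0, 0.0, 76.0]
force: [0.4, -0.3, 0.4]
opening: 0.0857
gripper_force: 0.0
clock: 15.85
tool_pos: [0.6099, 0.2174, 0.087]
tool_rot: [179.9, -0.0, 76.0]
force: [-0.5, -0.4, 6.9]
opening: 0.0423
gripper_force: 40.3
clock: 16.35
tool_pos: [0.6109, 0.2178, 0.1703]
tool_rot: [179.8, -0.2, 76.0]
force: [0.5, -0.2, -0.8]
opening: 0.0419
gripper_force: 40.8
clock: 16.65
tool_pos: [0.6102, 0.2175, 0.2167]
tool_rot: [179.8, -0.1, 76.0]
force: [0.0, -0.6, -0.6]
opening: 0.0418
gripper_force: 41.0
```

```bash
python3 -m jog '[{"dx":-0.3,"dy":-0.3,"dz":0,"ax":0,"ay":0,"az":0},{"dx":-0.65,"dy":-0.68,"dz":0,"ax":0,"ay":0,"az":0},{"dx":-0.65,"dy":-0.68,"dz":0,"ax":0,"ay":0,"az":0}]'
python3 -m jog '[{"dx":-0.3,"dy":-0.3,"dz":0,"ax":0,"ay":0,"az":0},{"dx":-0.65,"dy":-0.68,"dz":0,"ax":0,"ay":0,"az":0},{"dx":-0.65,"dy":-0.68,"dz":0,"ax":0,"ay":0,"az":0},{"dx":-0.65,"dy":-0.68,"dz":0,"ax":0,"ay":0,"az":0},{"dx":-0.65,"dy":-0.68,"dz":0,"ax":0,"ay":0,"az":0}]'
```

```text
clock: 16.95
tool_pos: [0.5546, 0.1588, 0.2132]
tool_rot: [-179.9, 0.2, 75.8]
force: [2.2, 1.0, -0.7]
opening: 0.0417
gripper_force: 41.2
clock: 17.45
tool_pos: [0.5056, 0.109, 0.2138]
tool_rot: [-180.0, -0.0, 76.0]
force: [-0.2, -0.2, -1.1]
opening: 0.0417
gripper_force: 41.2
```

Descend from 0.2138 to about 0.087.

```bash
python3 -m jog '[{"dx":0,"dy":-0.005,"dz":-0.4,"ax":0,"ay":0,"az":0},{"dx":0,"dy":-0.005,"dz":-0.8,"ax":0,"ay":0,"az":0},{"dx":0,"dy":-0.005,"dz":-1,"ax":0,"ay":0,"az":0},{"dx":0,"dy":-0.005,"dz":-1,"ax":0,"ay":0,"az":0},{"dx":0,"dy":-0.005,"dz":-1,"ax":0,"ay":0,"az":0}]'
python3 -m jog '[{"dx":0,"dy":0,"dz":-0.12,"ax":0,"ay":0,"az":0},{"dx":0,"dy":0,"dz":-0.24,"ax":0,"ay":0,"az":0},{"dx":0,"dy":0,"dz":-0.36,"ax":0,"ay":0,"az":0},{"dx":0,"dy":0,"dz":-0.48,"ax":0,"ay":0,"az":0},{"dx":0,"dy":0,"dz":-0.56,"ax":0,"ay":0,"az":0},{"dx":0,"dy":0,"dz":-0.56,"ax":0,"ay":0,"az":0}]'
python3 -m jog '[{"dx":0,"dy":0,"dz":-0.015,"ax":0,"ay":0,"az":0},{"dx":0,"dy":0,"dz":-0.025,"ax":0,"ay":0,"az":0},{"dx":0,"dy":0,"dz":-0.025,"ax":0,"ay":0,"az":0}]'
```

```text
clock: 17.95
tool_pos: [0.5058, 0.1086, 0.1343]
tool_rot: [-180.0, 0.0, 76.0]
force: [0.4, 0.3, -0.5]
opening: 0.0417
gripper_force: 41.2
clock: 18.55
tool_pos: [0.5049, 0.1079, 0.0882]
tool_rot: [-179.9, 0.0, 76.0]
force: [0.9, 0.4, -1.3]
opening: 0.0417
gripper_force: 41.2
clock: 18.85
tool_pos: [0.5055, 0.108, 0.0875]
tool_rot: [180.0, -0.0, 76.0]
force: [0.2, 0.5, -1.5]
opening: 0.0416
gripper_force: 41.2
```

```bash
python3 -m jog '[{"dx":0,"dy":0,"dz":-0.015,"ax":0,"ay":0,"az":0},{"dx":0,"dy":0,"dz":-0.02,"ax":0,"ay":0,"az":0},{"dx":0,"dy":0,"dz":-0.02,"ax":0,"ay":0,"az":0}]'
```

```text
clock: 19.15
tool_pos: [0.5058, 0.1083, 0.0869]
tool_rot: [179.9, -0.0, 76.0]
force: [-6.9, -0.9, 20.8]
opening: 0.0417
gripper_force: 43.5
```

Seated. Release and return to the spare cup.

```bash
python3 -m jog '[{"dx":0,"dy":0,"dz":0.015,"ax":0,"ay":0,"az":0},{"dx":0,"dy":0,"dz":0.015,"ax":0,"ay":0,"az":0},{"dx":0,"dy":0,"dz":0.015,"ax":0,"ay":0,"az":0},{"dx":0,"dy":0,"dz":0.015,"ax":0,"ay":0,"az":0}]' 0.2
python3 -m jog '[{"dx":0,"dy":0,"dz":0.3,"ax":0,"ay":0,"az":0},{"dx":0,"dy":0,"dz":0.7,"ax":0,"ay":0,"az":0},{"dx":0,"dy":0,"dz":1,"ax":0,"ay":0,"az":0},{"dx":0,"dy":0,"dz":1,"ax":0,"ay":0,"az":0}]'
python3 -m jog '[{"dx":0,"dy":-0.5,"dz":0,"ax":0,"ay":0,"az":0},{"dx":0,"dy":-1,"dz":0,"ax":0,"ay":0,"az":0},{"dx":0,"dy":-1,"dz":0,"ax":0,"ay":0,"az":0}]' 0
python3 -m jog '[{"dx":0,"dy":-0.5,"dz":0,"ax":0,"ay":0,"az":0},{"dx":0,"dy":-1,"dz":0,"ax":0,"ay":0,"az":0},{"dx":0,"dy":-1,"dz":0,"ax":0,"ay":0,"az":0}]'
python3 -m jog '[{"dx":0,"dy":-0.5,"dz":0,"ax":0,"ay":0,"az":0},{"dx":-0.24,"dy":-1,"dz":0,"ax":0,"ay":0,"az":0},{"dx":-0.24,"dy":-1,"dz":0,"ax":0,"ay":0,"az":0}]'
python3 -m jog '[{"dx":0,"dy":-0.5,"dz":0,"ax":0,"ay":0,"az":0},{"dx":0,"dy":-1,"dz":0,"ax":0,"ay":0,"az":0},{"dx":0,"dy":-1,"dz":0,"ax":0,"ay":0,"az":0}]'
python3 -m jog '[{"dx":0,"dy":-0.38,"dz":0,"ax":0,"ay":0,"az":0},{"dx":0,"dy":-0.38,"dz":0,"ax":0,"ay":0,"az":0},{"dx":0,"dy":-0.38,"dz":0,"ax":0,"ay":0,"az":0},{"dx":0,"dy":-0.38,"dz":0,"ax":0,"ay":0,"az":0}]'
python3 - <<'E'
from plant import cams
from h import *
for w in("wrist","scene"):
    c=cams.camera(w)
    for n,uv,a in blobs(c["frame"],200 if w=="wrist" else 30): print(w,n,uv.round(1),a,onz(c,uv,.108,w=="wrist").round(4))
E
```

```text
clock: 19.55
tool_pos: [0.5054, 0.108, 0.0868]
tool_rot: [-180.0, 0.0, 76.0]
force: [-0.6, 0.3, -0.6]
opening: 0.0681
gripper_force: 0.0
clock: 19.95
tool_pos: [0.5068, 0.1083, 0.1697]
tool_rot: [179.8, -0.1, 76.0]
force: [0.5, -0.4, -1.4]
opening: 0.0681
gripper_force: 0.0
clock: 20.25
tool_pos: [0.505, 0.0229, 0.1663]
tool_rot: [-180.0, 0.1, 75.7]
force: [-0.3, 0.2, -0.1]
opening: 0.0852
gripper_force: 0.0
clock: 20.55
tool_pos: [0.5048, -0.057, 0.1663]
tool_rot: [-180.0, 0.1, 75.6]
force: [-0.7, 1.1, 1.3]
opening: 0.0855
gripper_force: 0.0
clock: 20.85
tool_pos: [0.4839, -0.1367, 0.1662]
tool_rot: [-179.9, 0.1, 75.6]
force: [-0.0, 1.5, 0.2]
opening: 0.0854
gripper_force: 0.0
clock: 21.15
tool_pos: [0.4852, -0.2167, 0.1663]
tool_rot: [-180.0, 0.1, 75.7]
force: [0.6, 0.5, -0.8]
opening: 0.0858
gripper_force: 0.0
clock: 21.55
tool_pos: [0.4862, -0.2413, 0.1665]
tool_rot: [-180.0, -0.0, 76.0]
force: [0.3, -0.4, 0.5]
opening: 0.0851
gripper_force: 0.0
scene red [189.4 126.5] 74 [0.4649 0.2488 0.108 ]
scene red [254.9 132. ] 74 [0.5867 0.1311 0.108 ]
scene yellow [211.8 109.8] 74 [0.545  0.2714 0.108 ]
scene yellow [231.9 151. ] 93 [0.5035 0.1078 0.108 ]
scene yellow [267.7 184.2] 111 [ 0.5104 -0.0334  0.108 ]
scene blue [197.7 148. ] 80 [0.4421 0.167  0.108 ]
scene blue [317.3 250.3] 144 [ 0.4867 -0.2434  0.108 ]
scene blue [374.6 299.2] 119 [ 0.5035 -0.3956  0.108 ]
```

Run:
```python
from plant import cams
from h import *
c=cams.camera("wrist");cv2.imwrite("pics/w3.png",c["frame"][...,::-1]);print(c["tvec"],blobs(c["frame"],50))
```

```text
[-0.52979251 -0.12912038  0.27618484] []
```

View pics/w3.png

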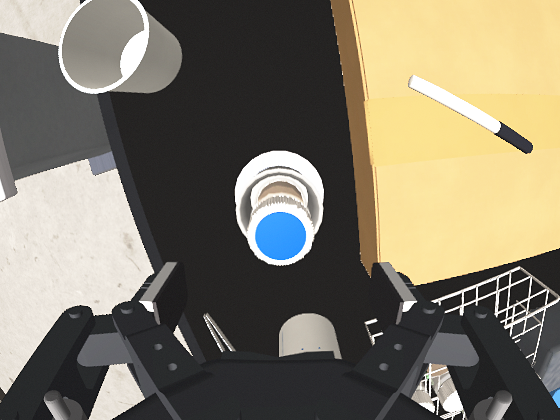

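The wrist view shows blue at (280,236), between the open fingers. The brighter exposure just shifted its hue out of my mask. It is roughly 1.5 mm from the TCP, and the box edge clears the right finger. Grasp.

```bash
python3 -m jog '[{"dx":0.01,"dy":-0.02,"dz":-0.3,"ax":0,"ay":0,"az":0},{"dx":0.01,"dy":-0.02,"dz":-0.6,"ax":0,"ay":0,"az":0},{"dx":0.01,"dy":-0.02,"dz":-0.85,"ax":0,"ay":0,"az":0},{"dx":0.01,"dy":-0.02,"dz":-1,"ax":0,"ay":0,"az":0},{"dx":0.01,"dy":-0.02,"dz":-1,"ax":0,"ay":0,"az":0}]' 0
python3 -m jog '[{"dx":0,"dy":0,"dz":0,"ax":0,"ay":0,"az":0},{"dx":0,"dy":0,"dz":0,"ax":0,"ay":0,"az":0},{"dx":0,"dy":0,"dz":0,"ax":0,"ay":0,"az":0},{"dx":0,"dy":0,"dz":0,"ax":0,"ay":0,"az":0},{"dx":0,"dy":0,"dz":0,"ax":0,"ay":0,"az":0},{"dx":0,"dy":0,"dz":0,"ax":0,"ay":0,"az":0},{"dx":0,"dy":0,"dz":0,"ax":0,"ay":0,"az":0}]' 1 40
python3 -m jog '[{"dx":0,"dy":0,"dz":0.15,"ax":0,"ay":0,"az":0},{"dx":0,"dy":0,"dz":0.4,"ax":0,"ay":0,"az":0},{"dx":0,"dy":0,"dz":0.7,"ax":0,"ay":0,"az":0},{"dx":0,"dy":0,"dz":1,"ax":0,"ay":0,"az":0},{"dx":0,"dy":0,"dz":1,"ax":0,"ay":0,"az":0}]'
python3 -m jog '[{"dx":0,"dy":0,"dz":0.4,"ax":0,"ay":0,"az":0},{"dx":0,"dy":0,"dz":0.6,"ax":0,"ay":0,"az":0},{"dx":0,"dy":0,"dz":0.6,"ax":0,"ay":0,"az":0}]'
```

```text
clock: 22.2
tool_pos: [0.4864, -0.2434, 0.0857]
tool_rot: [-179.9, -0.0, 76.0]
force: [0.6, 0.5, -0.5]
opening: 0.0853
gripper_force: 0.0
clock: 22.9
tool_pos: [0.4875, -0.2442, 0.088]
tool_rot: [179.9, 0.0, 76.0]
force: [-1.3, 0.6, 10.4]
opening: 0.0419
gripper_force: 39.3
clock: 23.4
tool_pos: [0.4884, -0.2447, 0.1707]
tool_rot: [179.7, 0.0, 76.0]
force: [0.3, 0.3, -1.5]
opening: 0.042
gripper_force: 40.5
clock: 23.7
tool_pos: [0.4878, -0.2444, 0.2172]
tool_rot: [179.8, 0.0, 76.0]
force: [0.0, -0.2, -0.9]
opening: 0.0417
gripper_force: 40.9
```

```bash
python3 -m jog '[{"dx":0,"dy":0.45,"dz":0,"ax":0,"ay":0,"az":0},{"dx":0,"dy":0.956,"dz":0,"ax":0,"ay":0,"az":0},{"dx":0,"dy":0.956,"dz":0,"ax":0,"ay":0,"az":0}]'
python3 -m jog '[{"dx":0,"dy":0.45,"dz":0,"ax":0,"ay":0,"az":0},{"dx":0,"dy":0.956,"dz":0,"ax":0,"ay":0,"az":0},{"dx":0,"dy":0.956,"dz":0,"ax":0,"ay":0,"az":0}]'
python3 -m jog '[{"dx":0.18,"dy":0.45,"dz":0,"ax":0,"ay":0,"az":0},{"dx":0.376,"dy":0.956,"dz":0,"ax":0,"ay":0,"az":0},{"dx":0.376,"dy":0.956,"dz":0,"ax":0,"ay":0,"az":0}]'
python3 -m jog '[{"dx":0.18,"dy":0.45,"dz":0,"ax":0,"ay":0,"az":0},{"dx":0.376,"dy":0.956,"dz":0,"ax":0,"ay":0,"az":0},{"dx":0.376,"dy":0.956,"dz":0,"ax":0,"ay":0,"az":0}]'
python3 -m jog '[{"dx":0.18,"dy":0.45,"dz":0,"ax":0,"ay":0,"az":0},{"dx":0.376,"dy":0.956,"dz":0,"ax":0,"ay":0,"az":0},{"dx":0.376,"dy":0.956,"dz":0,"ax":0,"ay":0,"az":0}]'
python3 -m jog '[{"dx":0.18,"dy":0.45,"dz":0,"ax":0,"ay":0,"az":0},{"dx":0.376,"dy":0.956,"dz":0,"ax":0,"ay":0,"az":0},{"dx":0.376,"dy":0.956,"dz":0,"ax":0,"ay":0,"az":0},{"dx":0.376,"dy":0.956,"dz":0,"ax":0,"ay":0,"az":0},{"dx":0.376,"dy":0.956,"dz":0,"ax":0,"ay":0,"az":0}]'
```

```text
clock: 24.0
tool_pos: [0.487, -0.1625, 0.2142]
tool_rot: [-179.9, -0.1, 76.3]
force: [-0.9, 0.1, -1.0]
opening: 0.0417
gripper_force: 40.9
clock: 24.3
tool_pos: [0.4867, -0.0862, 0.2142]
tool_rot: [-179.9, -0.1, 76.3]
force: [0.4, -0.7, -1.0]
opening: 0.0415
gripper_force: 40.9
clock: 24.6
tool_pos: [0.518, -0.0095, 0.2142]
tool_rot: [-180.0, -0.1, 76.3]
force: [0.1, -0.7, 0.1]
opening: 0.0414
gripper_force: 40.9
clock: 24.9
tool_pos: [0.5478, 0.0673, 0.2141]
tool_rot: [-179.9, -0.1, 76.3]
force: [-1.1, -1.0, -1.2]
opening: 0.0412
gripper_force: 40.9
clock: 25.2
tool_pos: [0.5775, 0.1439, 0.2138]
tool_rot: [-179.9, -0.1, 76.3]
force: [-1.6, -0.5, -1.6]
opening: 0.0414
gripper_force: 40.9
clock: 25.7
tool_pos: [0.6072, 0.2137, 0.2143]
tool_rot: [-180.0, 0.1, 75.9]
force: [-0.2, 0.6, -0.2]
opening: 0.0419
gripper_force: 40.9
```

```bash
python3 -m jog '[{"dx":0.005,"dy":0.02,"dz":-0.4,"ax":0,"ay":0,"az":0},{"dx":0.005,"dy":0.02,"dz":-0.8,"ax":0,"ay":0,"az":0},{"dx":0.005,"dy":0.02,"dz":-1,"ax":0,"ay":0,"az":0},{"dx":0.005,"dy":0.02,"dz":-1,"ax":0,"ay":0,"az":0},{"dx":0.005,"dy":0.02,"dz":-1,"ax":0,"ay":0,"az":0}]'
python3 -m jog '[{"dx":0,"dy":0,"dz":-0.12,"ax":0,"ay":0,"az":0},{"dx":0,"dy":0,"dz":-0.24,"ax":0,"ay":0,"az":0},{"dx":0,"dy":0,"dz":-0.36,"ax":0,"ay":0,"az":0},{"dx":0,"dy":0,"dz":-0.48,"ax":0,"ay":0,"az":0},{"dx":0,"dy":0,"dz":-0.56,"ax":0,"ay":0,"az":0},{"dx":0,"dy":0,"dz":-0.56,"ax":0,"ay":0,"az":0}]'
```

```text
clock: 26.2
tool_pos: [0.6082, 0.2162, 0.1359]
tool_rot: [180.0, -0.0, 76.0]
force: [-0.4, -0.3, -0.5]
opening: 0.0418
gripper_force: 40.9
clock: 26.8
tool_pos: [0.6073, 0.2164, 0.089]
tool_rot: [-179.9, 0.0, 76.0]
force: [0.9, 0.1, 0.7]
opening: 0.0415
gripper_force: 40.9
```

```bash
python3 -m jog '[{"dx":0,"dy":0,"dz":-0.015,"ax":0,"ay":0,"az":0},{"dx":0,"dy":0,"dz":-0.025,"ax":0,"ay":0,"az":0},{"dx":0,"dy":0,"dz":-0.025,"ax":0,"ay":0,"az":0}]'
```

```text
clock: 27.1
tool_pos: [0.6078, 0.2165, 0.0882]
tool_rot: [180.0, -0.0, 76.0]
force: [1.5, 0.5, -0.4]
opening: 0.0417
gripper_force: 40.9
```

```bash
python3 -m jog '[{"dx":0,"dy":0,"dz":-0.015,"ax":0,"ay":0,"az":0},{"dx":0,"dy":0,"dz":-0.02,"ax":0,"ay":0,"az":0},{"dx":0,"dy":0,"dz":-0.02,"ax":0,"ay":0,"az":0}]'
```

```text
clock: 27.4
tool_pos: [0.6081, 0.2169, 0.088]
tool_rot: [179.9, -0.1, 76.0]
force: [-5.7, -1.4, 15.9]
opening: 0.0415
gripper_force: 42.6
```

Seated. Release, retreat and check.

```bash
python3 -m jog '[{"dx":0,"dy":0,"dz":0.015,"ax":0,"ay":0,"az":0},{"dx":0,"dy":0,"dz":0.015,"ax":0,"ay":0,"az":0},{"dx":0,"dy":0,"dz":0.015,"ax":0,"ay":0,"az":0},{"dx":0,"dy":0,"dz":0.015,"ax":0,"ay":0,"az":0}]' 0.2
python3 -m jog '[{"dx":0,"dy":0,"dz":0.3,"ax":0,"ay":0,"az":0},{"dx":0,"dy":0,"dz":0.7,"ax":0,"ay":0,"az":0},{"dx":0,"dy":0,"dz":1,"ax":0,"ay":0,"az":0},{"dx":0,"dy":0,"dz":1,"ax":0,"ay":0,"az":0}]'
python3 -m jog '[{"dx":0,"dy":-0.2,"dz":0.5,"ax":0,"ay":0,"az":0},{"dx":0,"dy":-0.6,"dz":1,"ax":0,"ay":0,"az":0},{"dx":0,"dy":-1,"dz":1,"ax":0,"ay":0,"az":0},{"dx":0,"dy":-1,"dz":1,"ax":0,"ay":0,"az":0},{"dx":0,"dy":-1,"dz":1,"ax":0,"ay":0,"az":0}]'
python3 - <<'E'
from plant import cams
from h import *
for w in("wrist","scene"):
    c=cams.camera(w);cv2.imwrite(f"pics/end_{w}.png",c["frame"][...,::-1])
    for n,uv,a in blobs(c["frame"],200 if w=="wrist" else 30): print(w,n,uv.round(1),a,onz(c,uv,.108,w=="wrist").round(4))
E
```

```text
clock: 27.8
tool_pos: [0.6077, 0.2165, 0.0876]
tool_rot: [-180.0, 0.0, 76.0]
force: [0.3, -0.5, 0.1]
opening: 0.0687
gripper_force: 0.0
clock: 28.2
tool_pos: [0.6092, 0.2171, 0.1711]
tool_rot: [179.8, -0.2, 76.0]
force: [1.1, 0.1, -0.1]
opening: 0.0685
gripper_force: 0.0
clock: 28.7
tool_pos: [0.6076, 0.1358, 0.2471]
tool_rot: [-180.0, 0.0, 75.9]
force: [-0.2, -0.1, -0.6]
opening: 0.0683
gripper_force: 0.0
wrist red [ 99.2 123.4] 778 [0.4658 0.2482 0.108 ]
wrist red [257.2 211.2] 991 [0.5877 0.131  0.108 ]
wrist yellow [169.2  71.1] 993 [0.5453 0.2703 0.108 ]
wrist yellow [178.6 252.2] 641 [0.5043 0.11   0.108 ]
wrist yellow [236.5 342.5] 437 [ 0.527  -0.0049  0.108 ]
wrist blue [362.6  94.7] 211 [0.6995 0.2089 0.108 ]
wrist blue [254.5 108.3] 1134 [0.608  0.2177 0.108 ]
wrist blue [105.9 211.2] 681 [0.4435 0.1668 0.108 ]
scene red [189.4 126.5] 74 [0.4649 0.2488 0.108 ]
scene red [254.8 132. ] 73 [0.5866 0.1313 0.108 ]
scene yellow [211.8 109.8] 73 [0.5448 0.2714 0.108 ]
scene yellow [232.  150.8] 90 [0.504  0.1082 0.108 ]
scene yellow [267.7 184.2] 111 [ 0.5104 -0.0334  0.108 ]
scene blue [284.7 112.5] 62 [0.6915 0.1469 0.108 ]
scene blue [242.9 111. ] 64 [0.6075 0.2178 0.108 ]
scene blue [197.7 148. ] 80 [0.4421 0.167  0.108 ]
scene blue [374.6 299.1] 119 [ 0.5036 -0.3955  0.108 ]
```

View pics/end_wrist.png

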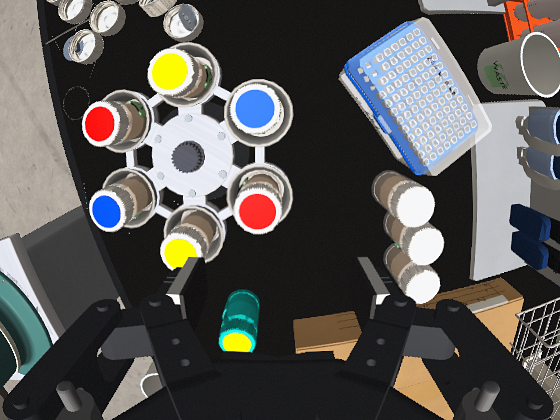

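View pics/end_scene.png

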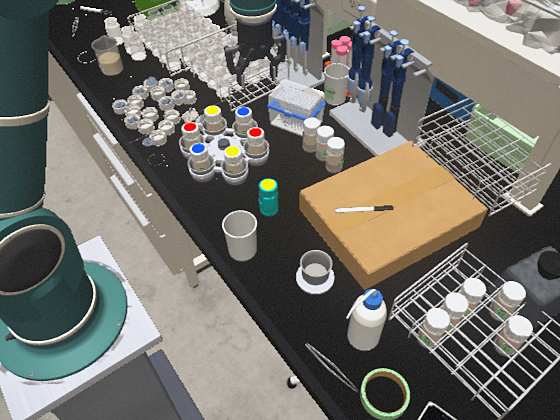

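Both views show red (99,123)–(257,211), yellow (169,71)–(179,252) and blue (254,108)–(106,211) facing across the hub, all seated upright. The beaker and wash bottle have not moved, and the gripper is clear.

```bash
python3 -c "
from plant import job
print(job.finish_job())"
```

```text
the job is handed in; nothing more can be done
None
```

The job is handed in at about 29 s: all three colours face their like, with all six vials seated upright in the rotor cups, none dropped, and the beaker and wash bottle untouched.

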